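Bolt the damp chest

TASK

The lid of the damp chest is riding up on its foam seal and is not bolted. Push it down so that the barrel bolt lines up with its keeper, slide the bolt across until it is fully home, then turn its handle right down into the notch so that it is locked. Work gently by feel, without ramming or forcing anything, leave the pots and tools around it where they are, and let go when done.

Things in the scene. Friction and masses are not known exactly. Their poses are not given: they have to be found in the camera images.
- chest: plywood damp chest, fixed, 300 mm deep (x) by 440 mm long (y), top 160 mm above the table. Origin: centre of its underside; x points away from its near side, y to the hinge end. Its top: a fixed deck over the 150 mm at the -y end, and a lid (y -70 to 210 mm) hinged at the +y end. A steel barrel bolt lies on the lid along y, at x = 0, and shoots to -y into a keeper on the deck
- lid_edge (a point): middle of the lid's free edge, on its top. A foam seal (about 1.5 N/mm at the edge) holds it 5 to 8 mm higher than the deck; flush with the deck it meets a hard stop. Pushing straight down on the bolt's knob with about 8 to 13 N brings it down. Two battens 12 mm high stand on the lid at the chest's x = +115 and -115 mm
- knob (a point): centre of the steel ball knob (18 mm across) on the bolt's handle, an 8 mm square shank standing out of the rod; a firm pinch on the ball keeps the handle from turning. The knob's centre is 46 mm from the rod's axis, which lies 18 mm above the lid's top. Around the rod is a casing, a steel channel 22 mm wide (feet 44 mm) and 130 mm long, 31 mm high above the lid
- bolt_end (a point): centre of the flat end of the round rod, 12 mm thick, 103 mm ahead of the handle. If the lid is not down to within about 2 mm of flush, this end butts against the keeper's bridge
- keeper_mouth (a point): centre of the mouth of the keeper, on the rod's axis when the lid is flush (18 mm above the deck). A fixed steel hoop 28 mm wide, 33 mm high, 14 mm long along y; its opening is 18 mm wide and leaves the rod 2.5 mm of play below the bridge. With the rod inside, the bridge holds the lid down
- bolt (a joint): travel of the bolt towards the keeper (the chest's -y), m. It starts at 0 to 0.012 and slides against 2.5 N of friction. Home is a hard stop, where the handle's shank meets a strap across the casing, somewhere from 0.034 to 0.066: it differs from chest to chest and must be felt. Its end reaches the keeper at about 0.018
- handle (a joint): angle of the handle about the rod, rad: 0 upright, growing as it turns down to the chest's -x side; about 1.4 is fully down on the notch's floor. It takes about 2.5 N at the knob and stays where left. The casing's near cheek stops it at about 0.3 except at the notch, 11.5 mm wide, which begins at the strap: the 8 mm shank falls in only with the bolt within 2 mm of home
- vase: a loose white bud vase, 62 mm across and 72 mm high, standing on the deck; origin at the centre of its foot. To be left alone
- loop_tool: a loose trimming tool with a wooden handle, 150 mm long and 12 mm thick, lying on the deck along x; origin on its underside. To be left alone
- slip_jar: a loose orange jar with a white cap, 90 mm across and 130 mm high, standing on the table beside the chest's deck end; origin at the centre of its foot. To be left alone
- bowl: a loose terracotta bowl, 120 mm across and 50 mm high, standing on the table beside the chest's hinge end; origin at the centre of its foot. To be left alone

How it is judged:
By the outcome, as a careful person would: the job done as asked, in the order asked, and still so for the second after the job is handed in, with the robot touching nothing.
It also fails if it takes over 61 s, if anything falls off the work surface, if the arm or the gripper's body presses on something with over 40 N, if the wrist force passes 120 N, or if a joint passes its speed limit or range.

ROBOT

A 6-joint arm with a two-finger parallel gripper is mounted at the origin on the work surface. World frame = base frame: x ahead of the robot, y to its left, z up, the work surface at z = 0. Lengths are in m, angles in rad, forces in N, time in s.
With the tool pointing down it reaches from about 0.35 to 0.925 m from the base axis. Payload 6.4 kg.
Tool frame: the origin (TCP) lies on the centre line of the jaws, within the pads' length; the fingertips stand 11 mm ahead of it and the grasp point (between the pads) lies 8 mm behind it (finger_overhang is the distance from the TCP to the fingertips, in m); z points along the fingers, y is the line along which they close (so a half turn about z gives the same grasp; the last joint's range is limited). The gripper opens to 85 mm and grips with 20 to 120 N. Pads are 22 mm wide; open, the fingers measure 114 mm over their backs; the gripper's body (76 mm by 85 mm) begins 54 mm behind the grasp point. The pads swing forward as they close: fully open they stand 13 mm farther back than shut.
Start: joints at [1.167, 0.245, 1.558, -0, 1.339, -0.174], TCP at [0.148, 0.633, 0.242] pointing down, gripper open.
Joint ranges: [-3.13, 3.13], [-1.02, 2.26], [0.13, 2.54], [-0.95, 4.09], [0.21, 2.88], [-2.74, 2.74]. Speed limits (rad/s): [2.57, 2.57, 3.14, 3.14, 3.14, 3.14].

INTERFACE

Orientations are given as [roll, pitch, yaw] about the fixed x, y, z axes, in that order (R = Rz(yaw) Ry(pitch) Rx(roll)).
In Python, from workcell import get_state, grab_frame, hand_in, finger_overhang gives the robot as it stands.
- The arm moves only by the tool play_rows, never from a script. Its argument "series" is a list of rows, each a list of 6 numbers: the shift along the world's x, y, z in cm, then the turn, a rotation vector about the world's x, y, z in rad. A call has 1 to 20 rows; each row shifts and turns the commanded pose from where the row before left it; what a row does not reach is not made up. A row lasts 1/12 s, in which the tool goes at most 41.7 mm and 7.16 degrees, less where a joint would pass 70% of its speed; a pose out of reach is approached as far as the arm can. A call with a gripper value outside its range is refused whole. "grip" is the closure in counts, from 0 (fully open) to 255 (shut), set as the call begins (left out, the last holds). The fingers move at their own pace and stop on an object; the grip force is fixed at half the most. Time passes only in rows, so rows that do not move let the fingers close. It gives the time, the measured TCP pose, the force, the opening and the grip force at its end, in the units of the state.
- get_state(): the state, without advancing time (a new reading comes with each control period).
- grab_frame(name): name is "side" or "top"; returns a dict with "img" (420x560x3 uint8, red, green, blue), "camera_matrix" (3x3 intrinsics, pixels), "world_to_cam" (4x4, takes a point from world to camera coordinates). Camera axes: x right, y up, looking along -z (the intrinsics and any distortion apply to the point x, -y, -z); pixel columns grow to the right and rows downward; lengths in m; the calibration is good to about 2 mm. A picture is of the moment at which its call begins. There is no depth.
- hand_in(): hands the job in; it is judged then, once.
The state is a dict: "clock": time; "qpos": joint angles; "qd": joint speeds; "effort": joint torques, N m; "tool_pos": TCP position; "orientation": TCP orientation; "contact_force": force on the tool from outside, world axes, zero at the start; "moment": the same for the moment, N m; "gripper_width": opening from 0.0 (shut) to 1.0 (fully open); "grasp_force": force on a finger pad.
Only numpy, scipy, OpenCV 4.12 (cv2) and the standard library are available. Lean on these libraries where they do the work, as an engineer would, in place of code of your own. Each camera call takes 0.05 s, during which the arm holds its last target. There are 200 camera calls.

## Working session

There is one attempt and no reset: what is moved stays moved. The work goes in short steps, Python scripts to look and compute and a tool call to move; the robot and the scene stay as the last step left them, time stands still between calls to the robot, and variables do not carry over. Pictures are saved under pics/ and viewed, at most 10 in all, crops included, and the job is handed in when it is done.

Besides the shell and the picture viewer there is one more tool, called by a JSON object that holds its "method" and its "body", one argument or row to a line. play_rows: Moves the arm, as the interface text tells. Its arguments: {"type":"object","properties":{"series":{"type":"array"},"grip":{"type":"number"}},"required":["series"]}

```bash
mkdir -p pics
cat > h.py <<'E'
import numpy as np, cv2
from workcell import get_state, grab_frame, hand_in, finger_overhang
def P(f):
    K=np.array(f["camera_matrix"]);T=np.array(f["world_to_cam"]);return np.diag([1,-1,-1])@T[:3],K
def proj(f,X):
    M,K=P(f);p=K@(M@np.append(X,1));return p[:2]/p[2]
def tri(f1,u1,f2,u2):
    a=[P(f1),P(f2)];X=cv2.triangulatePoints(a[0][1]@a[0][0],a[1][1]@a[1][0],np.float64(u1).reshape(2,1),np.float64(u2).reshape(2,1));return (X[:3]/X[3]).ravel()
def onz(f,u,z):
    M,K=P(f);d=M[:,:3].T@np.linalg.solve(K,[*u,1]);c=-M[:,:3].T@M[:,3];return c+d*(z-c[2])/d[2]
E
python3 - <<'E'
from h import *
import pickle
s=get_state();print(s)
fs={n:grab_frame(n) for n in("side","top")}
pickle.dump(fs,open("f0.pkl","wb"))
for n,f in fs.items():
    print({k:(v if k!="img" else 0) for k,v in f.items()})
    cv2.imwrite(f"pics/{n}0.png",cv2.resize(f["img"][:,:,::-1],(800,600),interpolation=cv2.INTER_CUBIC))
E
```

```text
{'clock': 0.0, 'qpos': array([ 1.16691046e+00,  2.45816315e-01,  1.55901209e+00,  1.26986473e-05,
        1.33867947e+00, -1.74102955e-01]), 'qd': array([ 0.0003624 , -0.00050397, -0.00155565, -0.00018086, -0.00060849,
       -0.00099854]), 'effort': array([-1.99397313e-03, -4.29511142e+01, -3.26125896e+01, -2.75010489e-04,
        5.38969121e-03,  6.17967714e-06]), 'tool_pos': array([0.14782959, 0.63242193, 0.24117989]), 'orientation': array([-3.13970852e+00, -3.43929848e-04,  2.91180648e+00]), 'contact_force': array([ 0.51549349,  0.33129137, -0.19212211]), 'moment': array([-0.01754716,  0.06290012, -0.04269315]), 'grasp_force': 0.0, 'gripper_width': 0.9958580629489655}
{'img': 0, 'camera_matrix': array([[496.3384157 ,   0.        , 278.97579125],
       [  0.        , 496.3384157 , 215.66241061],
       [  0.        ,   0.        ,   1.        ]]), 'world_to_cam': array([[ 0.95208893, -0.30531885, -0.01752314, -0.55061142],
       [ 0.19757504,  0.5703481 ,  0.79728737, -0.25729054],
       [-0.23343257, -0.76255062,  0.6033455 , -1.19473584],
       [ 0.        ,  0.        ,  0.        ,  1.        ]])}
{'img': 0, 'camera_matrix': array([[535.25066947,   0.        , 284.00996299],
       [  0.        , 535.25066947, 209.25996307],
       [  0.        ,   0.        ,   1.        ]]), 'world_to_cam': array([[ 0.00487481, -0.99988916,  0.01406757,  0.01840535],
       [ 0.99249362,  0.00655689,  0.12212053, -0.63676325],
       [-0.12219924,  0.01336665,  0.99241558, -1.38648819],
       [ 0.        ,  0.        ,  0.        ,  1.        ]])}
```

View pics/side0.png

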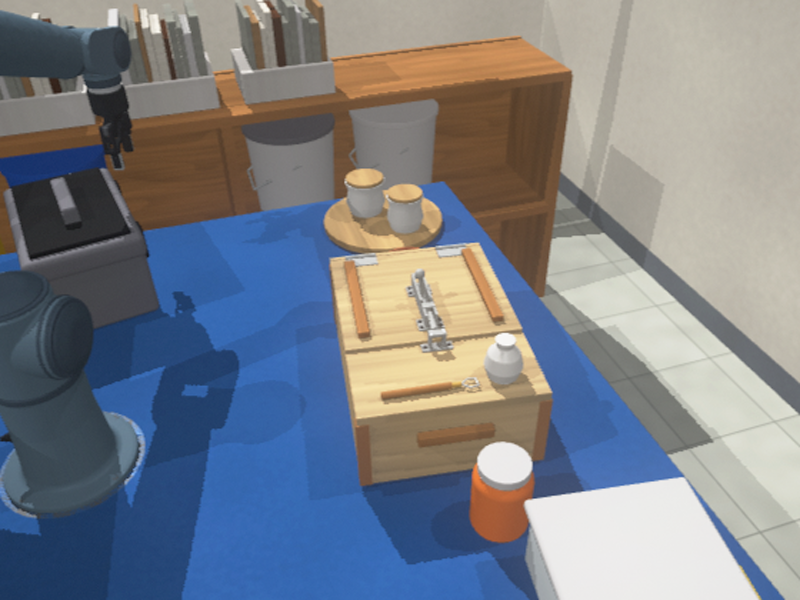

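View pics/top0.png

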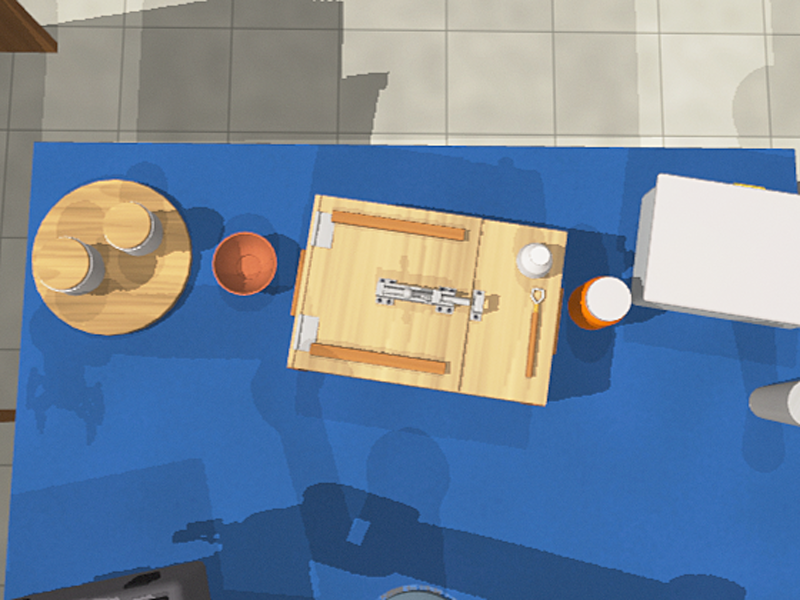

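The side view shows the chest with the bolt: knob near (420,274) and keeper near (437,338). In the top view the bolt runs from (380,290) to (485,303), with the vase at (534,260). I'll zoom in on both.

Run:
```python
from h import *
import pickle
fs=pickle.load(open("f0.pkl","rb"))
# side crop: cols 270-345, rows 180-255 ; top crop: cols 255-350, rows 185-235
a=cv2.resize(fs["side"]["img"][178:254,270:340,::-1],None,fx=5.5,fy=5.5,interpolation=cv2.INTER_CUBIC)
b=cv2.resize(fs["top"]["img"][180:230,250:350,::-1],None,fx=8,fy=8,interpolation=cv2.INTER_CUBIC)
cv2.imwrite("pics/zs.png",cv2.resize(fs["side"]["img"][180:255,260:360,::-1],(800,600),interpolation=cv2.INTER_CUBIC)); cv2.imwrite("pics/zt.png",b)
f=fs["top"]
for u in [(316,195),(567,231),(546,405),(289,368)]: print(onz(f,np.array(u)*.7,.16))
```

```text
[0.80194804 0.17986988 0.16      ]
[ 0.74190797 -0.25452953  0.16      ]
[ 0.44375092 -0.21289184  0.16      ]
[0.50339556 0.21949493 0.16      ]
```

View pics/zs.png

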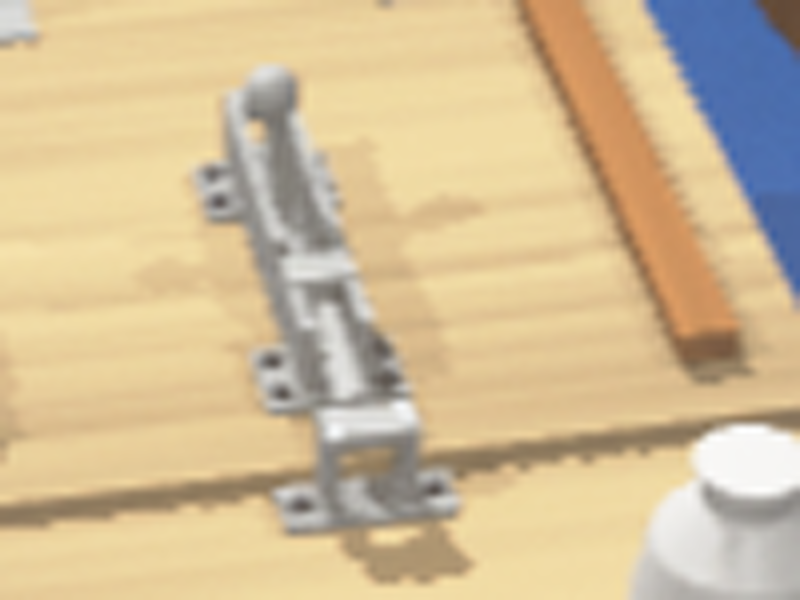

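View pics/zt.png

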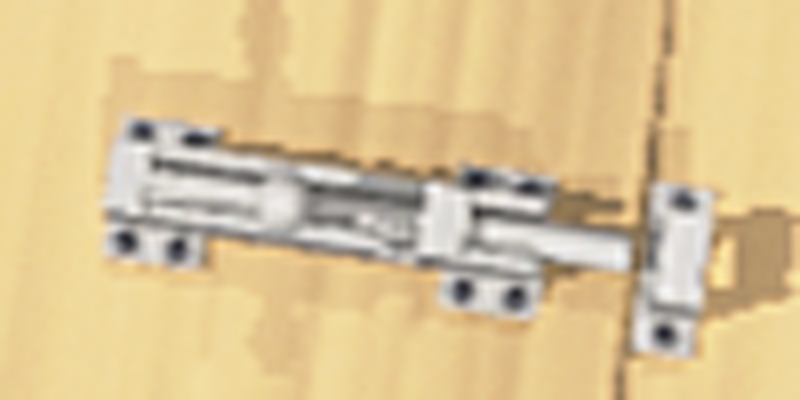

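The zooms show the knob at side (293.9,191.3) and top (285.4,205.0) in original pixels. The handle is upright, and the strap is about 17 px ahead of it.

Run:
```python
from h import *
import pickle
fs=pickle.load(open("f0.pkl","rb"));s,t=fs["side"],fs["top"]
def S(x,y):return (260+x/8-.44,180+y/8-.44)
def T(x,y):return (250+x/8-.44,180+y/8-.44)
for n,a,b in [("knob",S(271,90),T(283,200)),("keeper front top mid",S(370,418),T(690,240)),("strap",S(318,266),T(445,220))]:
    X=tri(s,a,t,b);print(n,X.round(4),(proj(s,X)-a).round(2),(proj(t,X)-b).round(2))
print(get_state()["tool_pos"])
```

```text
knob [0.6255 0.0222 0.2281] [-0.57  0.09] [ 0.13 -0.52]
keeper front top mid [ 0.6166 -0.0986  0.1939] [ 0.52 -0.09] [-0.11  0.43]
strap [ 0.624  -0.0263  0.1953] [-0.49  0.08] [ 0.11 -0.42]
[0.147862   0.63247423 0.24127584]
```

{"method": "play_rows", "body": {
  "series": [
    [0,0,2,0,0,0],
    [0.5,-0.6,2,0,0,0],
    [1,-1.3,2,0,0,0],
    [2,-2.6,1.5,0,0,0.01],
    [2.3,-2.9,1,0,0,0.01],
    [2.3,-2.9,0.5,0,0,0.01],
    [2.3,-2.9,0,0,0,0.01],
    [2.3,-2.9,0,0,0,0.01],
    [2.3,-2.9,0,0,0,0.01],
    [2.3,-2.9,0,0,0,0.01],
    [2.3,-2.9,0,0,0,0.01],
    [2.3,-2.9,0,0,0,0.015],
    [2.3,-2.9,0,0,0,0],
    [2.3,-2.9,0,0,0,0],
    [2.3,-2.9,0,0,0,0],
    [2.3,-2.9,0,0,0,0],
    [2.3,-2.9,0,0,0,0],
    [2.3,-2.9,0,0,0,0],
    [2.3,-2.9,0,0,0,0],
    [2.3,-2.9,0,0,0,0]
  ],
  "grip": 0
}}

```text
clock: 1.77
tool_pos: [0.5517, 0.1222, 0.3318]
orientation: [-3.142, -0.001, 3.007]
contact_force: [0.6, 0.6, 0.2]
gripper_width: 0.998
grasp_force: 0.0
```

{"method": "play_rows", "body": {
  "series": [
    [1.9,-2.5,0,0,0,0],
    [1.9,-2.5,-0.5,0,0,0],
    [1.8,-2.5,-1.0,0,0,0],
    [1.2,-1.7,-1.0,0,0,0],
    [0.6,-0.8,-0.5,0,0,0],
    [0,0,0,0,0,0],
    [0,0,0,0,0,0],
    [0,0,0,0,0,0]
  ]
}}

```text
clock: 2.43
tool_pos: [0.6247, 0.0251, 0.303]
orientation: [3.141, 0.001, 3.008]
contact_force: [-0.2, 0.6, 0.1]
gripper_width: 0.999
grasp_force: 0.0
```

Run:
```python
from h import *
import pickle
s=get_state();print(s["tool_pos"],s["contact_force"])
f=grab_frame("side");g=grab_frame("top");pickle.dump((f,g),open("f1.pkl","wb"))
a=cv2.resize(f["img"][130:255,230:380,::-1],(720,600),interpolation=cv2.INTER_CUBIC)
cv2.imwrite("pics/s1.png",a)
R=cv2.Rodrigues(np.zeros(3))[0]
for z in(0,.011): 
    p=proj(f,s["tool_pos"]-[0,0,z]); print("side tcp-z",z,(p-[230,130])*4.8)
```

```text
[0.62472117 0.02509903 0.30295933] [-0.24960446  0.58519588  0.14171461]
side tcp-z 0 [298.25529585 164.21652477]
side tcp-z 0.011 [298.28906419 183.25520678]
```

View pics/s1.png

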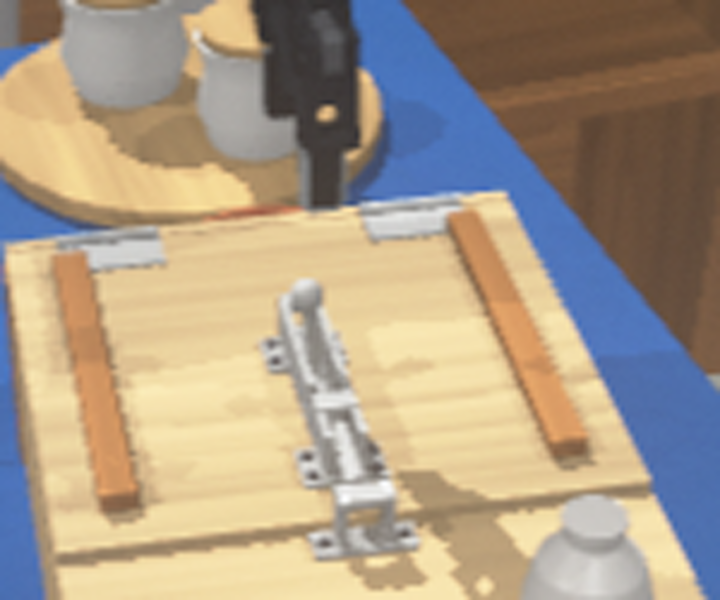

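The gripper is above the knob, which is at crop pixel (307,295) and hasn't moved. I'll go down around the ball.

{"method": "play_rows", "body": {
  "series": [
    [0.1,-0.3,-0.5,0,0,0],
    [0,0,-1,0,0,0],
    [0,0,-1.5,0,0,0],
    [0,0,-1.5,0,0,0],
    [0,0,-1.2,0,0,0],
    [0,0,-1,0,0,0],
    [0,0,-0.7,0,0,0],
    [0,0,-0.5,0,0,0],
    [0,0,-0.3,0,0,0],
    [0,0,0,0,0,0],
    [0,0,0,0,0,0]
  ]
}}

```text
clock: 3.45
tool_pos: [0.6264, 0.0209, 0.2208]
orientation: [-3.142, 0.001, 3.007]
contact_force: [-0.8, 0.7, 0.2]
gripper_width: 1.002
grasp_force: 0.0
```

Run:
```python
from h import *
s=get_state();print(s["tool_pos"],s["contact_force"]);print(finger_overhang() if callable(finger_overhang) else finger_overhang)
f=grab_frame("side")
cv2.imwrite("pics/s2.png",cv2.resize(f["img"][150:250,250:370,::-1],(720,600),interpolation=cv2.INTER_CUBIC))
```

```text
[0.62635382 0.02086122 0.22079189] [-0.80711895  0.67663304  0.15289172]
0.011
```

View pics/s2.png

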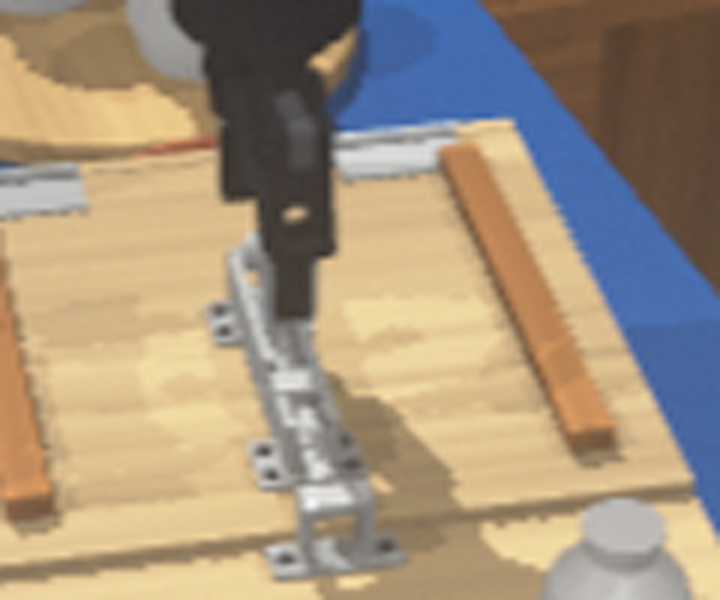

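The jaws straddle the knob, with the near finger at (294,300) over the bolt line. I'll close now.

{"method": "play_rows", "body": {
  "series": [
    [0,0,0,0,0,0],
    [0,0,0,0,0,0],
    [0,0,0,0,0,0],
    [0,0,0,0,0,0],
    [0,0,0,0,0,0],
    [0,0,0,0,0,0],
    [0,0,0,0,0,0],
    [0,0,0,0,0,0],
    [0,0,0,0,0,0],
    [0,0,0,0,0,0]
  ],
  "grip": 255
}}

```text
clock: 4.33
tool_pos: [0.6261, 0.0207, 0.2204]
orientation: [-3.141, 0.0, 3.007]
contact_force: [-1.5, -1.7, 1.5]
gripper_width: 0.172
grasp_force: 58.4
```

{"method": "play_rows", "body": {
  "series": [
    [0,0,-0.05,0,0,0],
    [0,0,-0.05,0,0,0],
    [0,0,-0.05,0,0,0],
    [0,0,-0.05,0,0,0],
    [0,0,-0.05,0,0,0],
    [0,0,-0.05,0,0,0],
    [0,0,0,0,0,0],
    [0,0,0,0,0,0]
  ]
}}

```text
clock: 5.0
tool_pos: [0.6265, 0.0208, 0.2188]
orientation: [-3.141, 0.001, 3.007]
contact_force: [-3.4, -1.1, 7.9]
gripper_width: 0.168
grasp_force: 59.0
```

{"method": "play_rows", "body": {
  "series": [
    [0,0,-0.05,0,0,0],
    [0,0,-0.05,0,0,0],
    [0,0,-0.05,0,0,0],
    [0,0,-0.05,0,0,0],
    [0,0,-0.05,0,0,0],
    [0,0,-0.05,0,0,0],
    [0,0,0,0,0,0],
    [0,0,0,0,0,0]
  ]
}}

```text
clock: 5.67
tool_pos: [0.6272, 0.0207, 0.2174]
orientation: [-3.141, 0.004, 3.007]
contact_force: [-4.2, -1.5, 12.9]
gripper_width: 0.172
grasp_force: 59.4
```

{"method": "play_rows", "body": {
  "series": [
    [-0.02,0,-0.05,0,0,0],
    [-0.02,0,-0.05,0,0,0],
    [-0.02,0,-0.05,0,0,0],
    [0,0,0,0,0,0],
    [0,0,0,0,0,0]
  ]
}}

```text
clock: 6.08
tool_pos: [0.6271, 0.0206, 0.2168]
orientation: [-3.141, 0.005, 3.007]
contact_force: [-4.3, -2.2, 14.6]
gripper_width: 0.168
grasp_force: 59.6
```

Run:
```python
from h import *
s=get_state();print(s["tool_pos"],s["contact_force"])
f=grab_frame("side")
a=cv2.resize(f["img"][180:255,260:360,::-1],(800,600),interpolation=cv2.INTER_CUBIC)
cv2.imwrite("pics/s3.png",a)
```

```text
[0.62714068 0.02059492 0.21684901] [-4.3187774  -2.17248702 14.55612153]
```

View pics/s3.png

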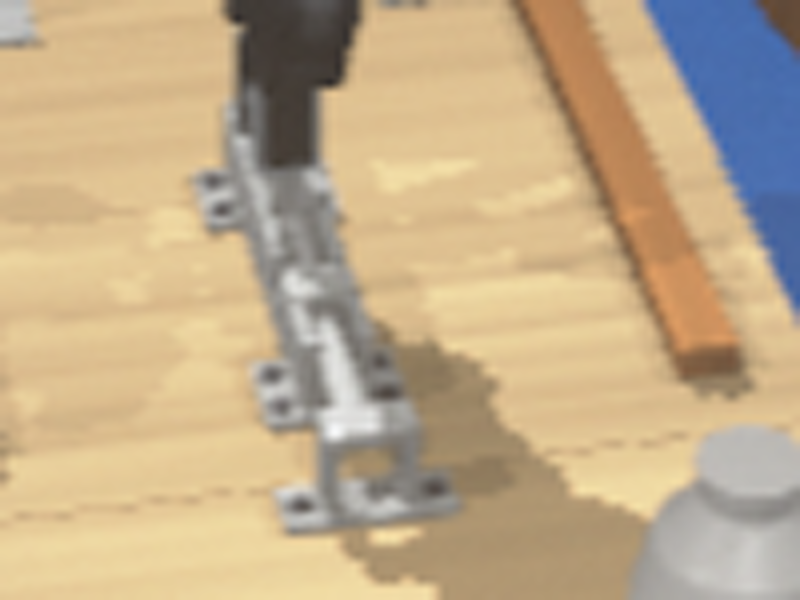

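The seam between lid and deck has thinned to a faint line (row ~500), so the lid is practically flush. I'll slide the bolt, watching the force.

{"method": "play_rows", "body": {
  "series": [
    [-0.02,-0.1,-0.02,0,0,0],
    [-0.03,-0.2,-0.02,0,0,0],
    [-0.03,-0.2,0,0,0,0],
    [-0.03,-0.2,0,0,0,0],
    [-0.03,-0.2,0,0,0,0],
    [-0.02,-0.1,0,0,0,0],
    [0,0,0,0,0,0]
  ]
}}

```text
clock: 6.72
tool_pos: [0.6259, 0.0117, 0.2168]
orientation: [3.139, 0.006, 3.007]
contact_force: [-3.4, 2.3, 15.1]
gripper_width: 0.171
grasp_force: 59.6
```

{"method": "play_rows", "body": {
  "series": [
    [-0.02,-0.1,0,0,0,0],
    [-0.02,-0.15,0,0,0,0],
    [-0.02,-0.15,0,0,0,0],
    [-0.02,-0.15,0,0,0,0],
    [-0.02,-0.15,0,0,0,0],
    [-0.02,-0.1,0,0,0,0],
    [-0.02,-0.1,0,0,0,0],
    [0,0,0,0,0,0]
  ]
}}

```text
clock: 7.38
tool_pos: [0.6246, 0.0027, 0.2168]
orientation: [3.139, 0.007, 3.007]
contact_force: [-2.9, 2.5, 15.9]
gripper_width: 0.17
grasp_force: 59.6
```

{"method": "play_rows", "body": {
  "series": [
    [-0.02,-0.1,0,0,0,0],
    [-0.02,-0.1,0,0,0,0],
    [-0.02,-0.1,0,0,0,0],
    [-0.02,-0.1,0,0,0,0],
    [-0.01,-0.1,0,0,0,0],
    [-0.01,-0.1,0,0,0,0],
    [-0.01,-0.1,0,0,0,0],
    [-0.01,-0.1,0,0,0,0],
    [0,0,0,0,0,0]
  ]
}}

```text
clock: 8.13
tool_pos: [0.6234, -0.0053, 0.2168]
orientation: [3.139, 0.007, 3.007]
contact_force: [-3.5, 2.1, 15.9]
gripper_width: 0.169
grasp_force: 59.6
```

{"method": "play_rows", "body": {
  "series": [
    [-0.02,-0.1,0,0,0,0],
    [-0.01,-0.1,0,0,0,0],
    [-0.01,-0.1,0,0,0,0],
    [-0.02,-0.1,0,0,0,0],
    [-0.01,-0.1,0,0,0,0],
    [-0.01,-0.1,0,0,0,0],
    [0,0,0,0,0,0]
  ]
}}

```text
clock: 8.72
tool_pos: [0.6225, -0.0113, 0.2168]
orientation: [3.139, 0.006, 3.007]
contact_force: [-2.7, 2.4, 15.7]
gripper_width: 0.17
grasp_force: 59.6
```

{"method": "play_rows", "body": {
  "series": [
    [-0.01,-0.1,0,0,0,0],
    [-0.02,-0.1,0,0,0,0],
    [-0.01,-0.1,0,0,0,0],
    [-0.01,-0.1,0,0,0,0],
    [0,0,0,0,0,0]
  ]
}}

```text
clock: 9.13
tool_pos: [0.622, -0.0153, 0.2168]
orientation: [3.14, 0.006, 3.007]
contact_force: [-4.1, 3.3, 15.6]
gripper_width: 0.17
grasp_force: 59.6
```

{"method": "play_rows", "body": {
  "series": [
    [-0.01,-0.05,0,0,0,0],
    [-0.01,-0.05,0,0,0,0],
    [-0.01,-0.05,0,0,0,0],
    [0,-0.05,0,0,0,0],
    [0,0,0,0,0,0]
  ]
}}

```text
clock: 9.55
tool_pos: [0.6218, -0.0167, 0.2168]
orientation: [3.138, 0.006, 3.007]
contact_force: [-3.0, 5.5, 15.6]
gripper_width: 0.169
grasp_force: 59.6
```

{"method": "play_rows", "body": {
  "series": [
    [0,-0.05,0,0,0,0],
    [-0.01,-0.05,0,0,0,0],
    [0,-0.05,0,0,0,0],
    [-0.01,-0.05,0,0,0,0],
    [0,0,0,0,0,0]
  ]
}}

```text
clock: 9.97
tool_pos: [0.6217, -0.017, 0.2168]
orientation: [3.135, 0.007, 3.007]
contact_force: [-1.1, 10.5, 16.8]
gripper_width: 0.172
grasp_force: 59.7
```

The bolt is home, felt as a hard stop at y = -0.017 with 10.5 N after about 38 mm of travel. I'll unload, open, rise and move to the +x side.

{"method": "play_rows", "body": {
  "series": [
    [0,0.03,0.1,0,0,0],
    [0,0.03,0.1,0,0,0],
    [0,0.03,0.1,0,0,0],
    [0,0.03,0.05,0,0,0],
    [0,0,0,0,0,0],
    [0,0,0,0,0,0]
  ]
}}

```text
clock: 10.47
tool_pos: [0.6213, -0.0165, 0.2177]
orientation: [3.136, 0.005, 3.007]
contact_force: [3.0, 6.5, 5.8]
gripper_width: 0.174
grasp_force: 59.0
```

{"method": "play_rows", "body": {
  "series": [
    [0,0,0,0,0,0],
    [0,0,0,0,0,0],
    [0,0,0,0,0,0],
    [0,0,0,0,0,0],
    [0,0,0,0,0,0],
    [0,0,0,0,0,0]
  ],
  "grip": 110
}}

```text
clock: 10.97
tool_pos: [0.6193, -0.019, 0.2155]
orientation: [3.142, -0.001, 3.006]
contact_force: [0.3, 0.4, -0.1]
gripper_width: 0.567
grasp_force: 0.0
```

{"method": "play_rows", "body": {
  "series": [
    [0,0,0.3,0,0,0],
    [0,0,0.7,0,0,0],
    [0,0,1.2,0,0,0],
    [0,0,1.5,0,0,0],
    [0,0,1.5,0,0,0],
    [0,0,1.3,0,0,0],
    [0,0,0,0,0,0]
  ]
}}

```text
clock: 11.55
tool_pos: [0.6212, -0.0192, 0.2859]
orientation: [-3.141, 0.007, 3.007]
contact_force: [0.2, -0.3, 0.4]
gripper_width: 0.568
grasp_force: 0.0
```

{"method": "play_rows", "body": {
  "series": [
    [0.5,0,0,0,0,0],
    [1,0,0,0,0,0],
    [1,-0.1,0,0,0,0],
    [0.8,-0.1,0,0,0,0],
    [0,0,0,0,0,0],
    [0,0,0,0,0,0],
    [0,0,0,0,0,0],
    [0,0,0,0,0,0]
  ],
  "grip": 255
}}

```text
clock: 12.22
tool_pos: [0.6521, -0.0208, 0.2807]
orientation: [3.142, -0.001, 3.007]
contact_force: [0.0, -0.4, 0.2]
gripper_width: 0.002
grasp_force: 0.0
```

Run:
```python
from h import *
s=get_state();print(s["tool_pos"],s["contact_force"],s["gripper_width"])
f=grab_frame("side");g=grab_frame("top")
a=cv2.resize(f["img"][165:255,260:340,::-1],(533,600),interpolation=cv2.INTER_CUBIC)
b=cv2.resize(g["img"][160:250,280:320,::-1],(267,600),interpolation=cv2.INTER_CUBIC)
cv2.imwrite("pics/s4.png",np.hstack([a,b]))
print([((proj(f,X)-[260,165])*6.66).round() for X in ([.6205,-.0165,.2255],s["tool_pos"]-[0,0,.011])])
```

```text
[ 0.65209914 -0.02081651  0.28065796] [ 0.02066599 -0.41105769  0.1600926 ] 0.0018213943610063486
[array([241., 238.]), array([330., 126.])]
```

View pics/s4.png

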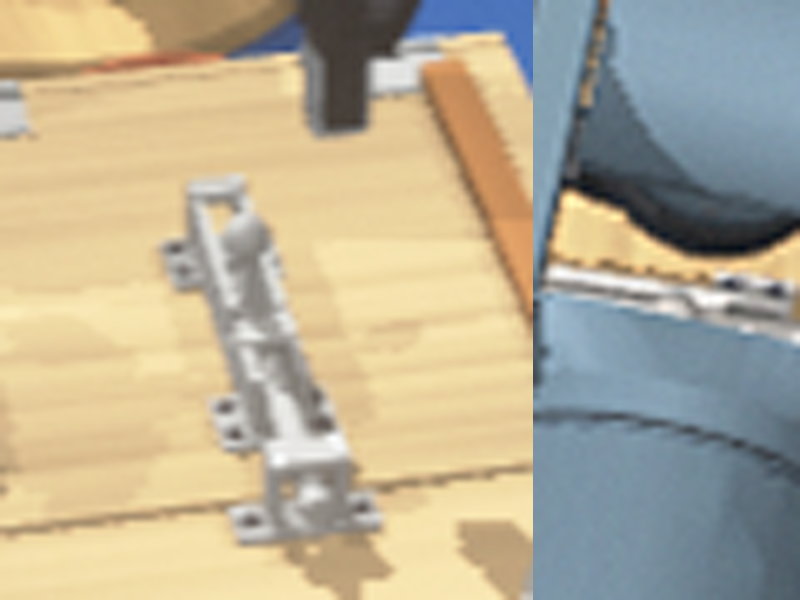

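The ball is at (243,236), as predicted, and the rod end shows inside the keeper. The closed fingertip is at (338,130). I'll descend beside the ball and push toward -x.

{"method": "play_rows", "body": {
  "series": [
    [0,0,-0.5,0,0,0],
    [0,0,-1,0,0,0],
    [0,0,-1.2,0,0,0],
    [0,0,-1.2,0,0,0],
    [0,0,-1,0,0,0],
    [0,0,-0.5,0,0,0],
    [0,0,-0.2,0,0,0],
    [0,0,0,0,0,0]
  ]
}}

```text
clock: 12.98
tool_pos: [0.6522, -0.0208, 0.224]
orientation: [3.141, -0.001, 3.007]
contact_force: [-0.1, 0.3, 0.4]
gripper_width: -0.004
grasp_force: 0.0
```

{"method": "play_rows", "body": {
  "series": [
    [-0.2,0.03,0,0,0,0],
    [-0.2,0.03,0,0,0,0],
    [-0.2,0.03,0,0,0,0],
    [-0.2,0.02,0,0,0,0],
    [-0.2,0.03,0,0,0,0],
    [-0.2,0.03,0,0,0,0],
    [-0.2,0.03,0,0,0,0],
    [-0.2,0.02,0,0,0,0],
    [0,0,0,0,0,0]
  ]
}}

```text
clock: 13.73
tool_pos: [0.6366, -0.0186, 0.2253]
orientation: [3.142, 0.001, 3.007]
contact_force: [1.8, 0.9, -0.4]
gripper_width: 0.001
grasp_force: 0.9
```

{"method": "play_rows", "body": {
  "series": [
    [-0.15,0.02,0,0,0,0],
    [-0.15,0.02,0,0,0,0],
    [-0.15,0.02,0,0,0,0],
    [-0.15,0.02,-0.02,0,0,0],
    [-0.15,0.02,-0.02,0,0,0],
    [-0.15,0.02,-0.02,0,0,0],
    [-0.15,0.02,-0.05,0,0,0],
    [0,0,0,0,0,0]
  ]
}}

```text
clock: 14.4
tool_pos: [0.6257, -0.0172, 0.2238]
orientation: [-3.142, -0.0, 3.007]
contact_force: [1.2, 1.5, 0.7]
gripper_width: -0.002
grasp_force: 0.8
```

{"method": "play_rows", "body": {
  "series": [
    [-0.1,0.01,0,0,0,0],
    [-0.1,0.02,-0.05,0,0,0],
    [-0.1,0.01,-0.05,0,0,0],
    [-0.1,0.01,-0.05,0,0,0],
    [-0.1,0.02,-0.05,0,0,0],
    [0,0,0,0,0,0]
  ]
}}

```text
clock: 14.9
tool_pos: [0.6207, -0.0166, 0.2217]
orientation: [-3.141, -0.0, 3.007]
contact_force: [2.0, 0.3, 1.2]
gripper_width: 0.001
grasp_force: 0.9
```

{"method": "play_rows", "body": {
  "series": [
    [-0.15,0.02,-0.05,0,0,0],
    [-0.15,0.02,-0.07,0,0,0],
    [-0.15,0.02,-0.07,0,0,0],
    [-0.15,0.02,-0.08,0,0,0],
    [-0.15,0.02,-0.08,0,0,0],
    [-0.15,0.02,-0.1,0,0,0],
    [-0.15,0.02,-0.1,0,0,0],
    [-0.15,0.02,-0.1,0,0,0],
    [-0.1,0.02,-0.1,0,0,0],
    [0,0,0,0,0,0]
  ]
}}

```text
clock: 15.73
tool_pos: [0.6078, -0.0149, 0.2141]
orientation: [-3.141, 0.0, 3.007]
contact_force: [3.1, -1.6, -1.1]
gripper_width: 0.001
grasp_force: 1.7
```

{"method": "play_rows", "body": {
  "series": [
    [0.3,-0.04,0.2,0,0,0],
    [0.3,-0.04,0.7,0,0,0],
    [0,0,1.2,0,0,0],
    [0,0,1,0,0,0],
    [0,0,0.4,0,0,0],
    [-0.6,0.08,0,0,0,0],
    [-1,0.14,0,0,0,0],
    [-1,0.14,0,0,0,0],
    [-0.7,0.1,0,0,0,0],
    [-0.3,0.03,0,0,0,0],
    [0,0,0,0,0,0],
    [0,0,0,0,0,0]
  ]
}}

```text
clock: 16.73
tool_pos: [0.5779, -0.0107, 0.2494]
orientation: [-3.142, 0.0, 3.007]
contact_force: [0.5, 0.5, -0.5]
gripper_width: -0.001
grasp_force: 0.0
```

Run:
```python
from h import *
s=get_state();print(s["tool_pos"],s["contact_force"],s["gripper_width"])
f=grab_frame("side")
cv2.imwrite("pics/s5.png",cv2.resize(f["img"][165:255,240:340,::-1],(667,600),interpolation=cv2.INTER_CUBIC))
```

```text
[ 0.57793641 -0.0106805   0.24936733] [ 0.5009111   0.45037317 -0.46432134] -0.001307961105991261
```

View pics/s5.png

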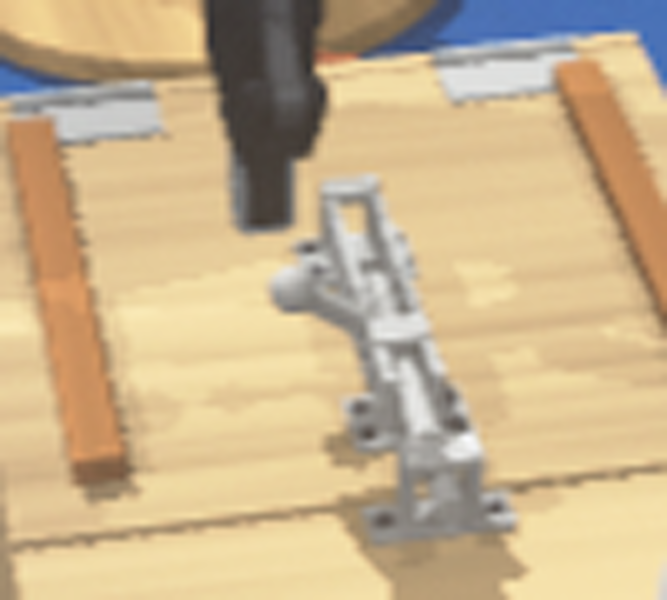

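The handle is in the notch at about 0.9 rad, with the ball at (292,288) and the fingertip above it at (267,225). I'll press down gently.

{"method": "play_rows", "body": {
  "series": [
    [0.1,0,-0.5,0,0,0],
    [0.1,0,-0.6,0,0,0],
    [0,0,-0.5,0,0,0],
    [0,0,-0.3,0,0,0],
    [0,0,-0.15,0,0,0],
    [0,0,-0.15,0,0,0],
    [0,0,-0.15,0,0,0],
    [0,0,-0.15,0,0,0],
    [0,0,-0.15,0,0,0],
    [0,0,-0.15,0,0,0],
    [0,0,-0.15,0,0,0],
    [0,0,-0.15,0,0,0],
    [0,0,0,0,0,0]
  ]
}}

```text
clock: 17.87
tool_pos: [0.5777, -0.0106, 0.2199]
orientation: [-3.14, -0.007, 3.007]
contact_force: [-8.0, 0.2, 7.7]
gripper_width: -0.0
grasp_force: 3.9
```

The side force shows the fingertip has landed on the ball's outer flank. I'll lift and shift inward.

{"method": "play_rows", "body": {
  "series": [
    [-0.2,0,0.3,0,0,0],
    [-0.1,0,0.8,0,0,0],
    [0,0,1.2,0,0,0],
    [0.3,0,0.5,0,0,0],
    [0.5,-0.07,0,0,0,0],
    [0.3,-0.07,0,0,0,0],
    [0,0,0,0,0,0],
    [0,0,0,0,0,0]
  ]
}}

```text
clock: 18.53
tool_pos: [0.5879, -0.0121, 0.2455]
orientation: [3.141, -0.001, 3.007]
contact_force: [-0.5, 1.1, -0.2]
gripper_width: -0.001
grasp_force: 0.0
```

Run:
```python
from h import *
s=get_state();print(s["tool_pos"],s["contact_force"],s["gripper_width"])
f=grab_frame("side")
cv2.imwrite("pics/s6.png",cv2.resize(f["img"][165:255,240:340,::-1],(667,600),interpolation=cv2.INTER_CUBIC))
```

```text
[ 0.58791838 -0.01210042  0.24552842] [-0.51668625  1.14489452 -0.17574515] -0.0013054797879899296
```

View pics/s6.png

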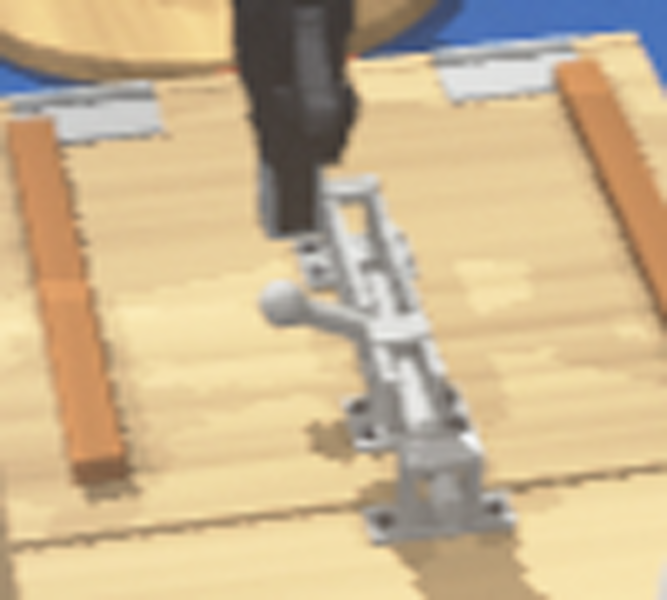

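The ball has gone down to (282,303), so the handle is at about 1.1 rad. I'll press again from above, slightly inward.

{"method": "play_rows", "body": {
  "series": [
    [-0.2,0.03,-0.5,0,0,0],
    [-0.2,0.03,-0.8,0,0,0],
    [0,0,-0.8,0,0,0],
    [0,0,-0.4,0,0,0],
    [0,0,-0.2,0,0,0],
    [0,0,-0.15,0,0,0],
    [0,0,-0.1,0,0,0],
    [0,0,-0.1,0,0,0],
    [0,0,-0.1,0,0,0],
    [0,0,0,0,0,0]
  ]
}}

```text
clock: 19.42
tool_pos: [0.584, -0.0115, 0.2148]
orientation: [-3.142, 0.0, 3.007]
contact_force: [-2.3, 0.0, 4.7]
gripper_width: -0.001
grasp_force: 1.8
```

{"method": "play_rows", "body": {
  "series": [
    [0,0,-0.1,0,0,0],
    [0,0,-0.1,0,0,0],
    [0,0,-0.1,0,0,0],
    [0,0,-0.1,0,0,0],
    [0,0,-0.1,0,0,0],
    [0,0,-0.1,0,0,0],
    [0,0,0,0,0,0]
  ]
}}

```text
clock: 20.0
tool_pos: [0.5839, -0.0115, 0.2084]
orientation: [-3.142, -0.0, 3.007]
contact_force: [-2.0, -0.2, 2.9]
gripper_width: 0.0
grasp_force: 1.1
```

Still yielding at about 3 N. I'll continue until a firm stop.

{"method": "play_rows", "body": {
  "series": [
    [0,0,-0.05,0,0,0],
    [0,0,-0.05,0,0,0],
    [0,0,-0.05,0,0,0],
    [0,0,-0.05,0,0,0],
    [0,0,-0.05,0,0,0],
    [0,0,-0.05,0,0,0],
    [0,0,0,0,0,0]
  ]
}}

```text
clock: 20.58
tool_pos: [0.584, -0.0115, 0.2059]
orientation: [-3.142, 0.0, 3.007]
contact_force: [-4.5, -0.2, 4.0]
gripper_width: 0.001
grasp_force: 2.4
```

{"method": "play_rows", "body": {
  "series": [
    [0,0,-0.05,0,0,0],
    [0,0,-0.05,0,0,0],
    [0,0,-0.05,0,0,0],
    [0,0,-0.05,0,0,0],
    [0,0,0,0,0,0]
  ]
}}

```text
clock: 21.0
tool_pos: [0.5837, -0.0115, 0.2041]
orientation: [-3.141, -0.001, 3.007]
contact_force: [-6.3, 0.6, 7.6]
gripper_width: -0.003
grasp_force: 3.6
```

{"method": "play_rows", "body": {
  "series": [
    [0,0,-0.05,0,0,0],
    [0,0,-0.05,0,0,0],
    [0,0,-0.05,0,0,0],
    [0,0,0,0,0,0]
  ]
}}

```text
clock: 21.33
tool_pos: [0.5837, -0.0116, 0.2029]
orientation: [-3.141, -0.001, 3.007]
contact_force: [-6.0, 0.2, 7.4]
gripper_width: -0.003
grasp_force: 4.1
```

Run:
```python
from h import *
s=get_state();print(s["tool_pos"],s["contact_force"],s["gripper_width"])
f=grab_frame("side")
cv2.imwrite("pics/s7.png",cv2.resize(f["img"][165:255,240:340,::-1],(667,600),interpolation=cv2.INTER_CUBIC))
import pickle;pickle.dump(f,open("f7.pkl","wb"))
for th in (1.1,1.2,1.3,1.4):
    X=np.array([.6205-.99*.046*np.sin(th),-.0165+.137*.046*np.sin(th),.1795+.046*np.cos(th)]);print(th,((proj(f,X)-[240,165])*6.667).round())
```

```text
[ 0.58367615 -0.01157551  0.20285229] [-5.97182195  0.18667216  7.40460555] -0.0025771518126343025
1.1 [264. 308.]
1.2 [259. 318.]
1.3 [255. 328.]
1.4 [252. 338.]
```

Run:
```python
from h import *
import pickle
f=pickle.load(open("f7.pkl","rb"))
n=np.array([.137,.99,0]);p0=np.array([.6205,-.0165,.1795])
def uz(px):
    M,K=P(f);d=M[:,:3].T@np.linalg.solve(K,[*px,1]);c=-M[:,:3].T@M[:,3]
    X=c+d*(n@(p0-c))/(n@d);return ((X-p0)@[.99,-.137,0]*1000).round(1),((X-p0)[2]*1000).round(1)
im=cv2.imread("pics/s6.png");t=cv2.cvtColor(im,6)[280:328,258:306]
for nm,xy in (("s4",(243,236)),):print(nm,uz((260+xy[0]/6.66-.4,165+xy[1]/6.66-.4)))
for nm,xy in (("s5",(292,288)),("s6",(282,303))):print(nm,uz((240+xy[0]/6.67-.4,165+xy[1]/6.67-.4)))
g=cv2.cvtColor(cv2.imread("pics/s7.png"),6)
r=cv2.matchTemplate(g[230:400,200:340],t,5);_,v,_,l=cv2.minMaxLoc(r);xy=(l[0]+200+24,l[1]+230+24);print(v,xy,uz((240+xy[0]/6.67-.4,165+xy[1]/6.67-.4)))
```

```text
s4 (np.float64(-0.2), np.float64(48.3))
s5 (np.float64(-31.4), np.float64(29.7))
s6 (np.float64(-35.1), np.float64(23.5))
0.6891363263130188 (224, 341) (np.float64(-56.8), np.float64(9.4))
```

{"method": "play_rows", "body": {
  "series": [
    [0,0,0.3,0,0,0],
    [0,0,0.7,0,0,0],
    [0,0,1.2,0,0,0],
    [0,0,1.5,0,0,0],
    [0,0,0.8,0,0,0],
    [0,0,0.4,0,0,0],
    [0,0,0,0,0,0],
    [0,0,0,0,0,0]
  ]
}}

```text
clock: 22.05
tool_pos: [0.5839, -0.0115, 0.2511]
orientation: [-3.142, -0.0, 3.007]
contact_force: [-0.7, -0.0, -0.2]
gripper_width: -0.002
grasp_force: 0.0
```

```bash
cat >> h.py <<'E'
n_=np.array([.137,.99,0]);p0=np.array([.6205,-.0165,.1795])
def uz(f,px):
    M,K=P(f);d=M[:,:3].T@np.linalg.solve(K,[*px,1]);c=-M[:,:3].T@M[:,3]
    X=c+d*(n_@(p0-c))/(n_@d);return ((X-p0)@[.99,-.137,0]*1000).round(1),((X-p0)[2]*1000).round(1)
def ball():
    f=grab_frame("side");im=cv2.resize(f["img"][165:255,240:340,::-1],(667,600),interpolation=cv2.INTER_CUBIC)
    hsv=cv2.cvtColor(im,cv2.COLOR_BGR2HSV)
    m=((hsv[...,1]<45)&(hsv[...,2]>90)).astype(np.uint8)
    # steel pixels left of the casing, largest inscribed circle
    m[:240]=0;m[400:]=0;d=cv2.distanceTransform(m,2,5);d[:,345:]=0
    _,v,_,l=cv2.minMaxLoc(d);return f,l,round(v,1),uz(f,(240+l[0]/6.67-.4,165+l[1]/6.67-.4))
E
python3 - <<'E'
from h import *
s=get_state();print(s["tool_pos"],s["contact_force"])
f,*r=ball();print(r)
g=cv2.cvtColor(cv2.resize(f["img"][165:255,240:340,::-1],(667,600),interpolation=cv2.INTER_CUBIC),6)
t=cv2.cvtColor(cv2.imread("pics/s6.png"),6)[280:328,258:306]
_,v,_,l=cv2.minMaxLoc(cv2.matchTemplate(g[250:400,200:340],t,5));print(v,l[0]+224,l[1]+274)
E
```

```text
[ 0.58388248 -0.01147275  0.25108867] [-0.65439118 -0.01643625 -0.22364634]
[(343, 264), 25.0, (np.float64(-12.6), np.float64(37.8))]
0.9759514331817627 266 338
```

The template match puts the ball at (266,338), θ ≈ 1.38. I'll press once more, a little further inward, to confirm the floor by feel.

{"method": "play_rows", "body": {
  "series": [
    [0.2,-0.03,-0.6,0,0,0],
    [0.2,-0.03,-1,0,0,0],
    [0,0,-1,0,0,0],
    [0,0,-0.8,0,0,0],
    [0,0,-0.4,0,0,0],
    [0,0,-0.3,0,0,0],
    [0,0,-0.2,0,0,0],
    [0,0,-0.1,0,0,0],
    [0,0,-0.1,0,0,0],
    [0,0,-0.1,0,0,0],
    [0,0,0,0,0,0]
  ]
}}

```text
clock: 23.02
tool_pos: [0.5882, -0.0121, 0.2056]
orientation: [-3.142, 0.001, 3.007]
contact_force: [0.6, -0.0, -0.4]
gripper_width: -0.001
grasp_force: 0.2
```

{"method": "play_rows", "body": {
  "series": [
    [0,0,-0.1,0,0,0],
    [0,0,-0.1,0,0,0],
    [0,0,-0.1,0,0,0],
    [0,0,-0.05,0,0,0],
    [0,0,-0.05,0,0,0],
    [0,0,0,0,0,0]
  ]
}}

```text
clock: 23.52
tool_pos: [0.5881, -0.0122, 0.2028]
orientation: [-3.141, 0.0, 3.007]
contact_force: [-4.0, 0.2, 8.2]
gripper_width: -0.001
grasp_force: 3.8
```

{"method": "play_rows", "body": {
  "series": [
    [0,0,-0.05,0,0,0],
    [0,0,-0.05,0,0,0],
    [0,0,-0.05,0,0,0],
    [0,0,0,0,0,0]
  ]
}}

```text
clock: 23.85
tool_pos: [0.5879, -0.0123, 0.2015]
orientation: [-3.141, -0.0, 3.007]
contact_force: [-5.1, -0.3, 8.5]
gripper_width: 0.002
grasp_force: 4.5
```

{"method": "play_rows", "body": {
  "series": [
    [0,0,-0.05,0,0,0],
    [0,0,-0.05,0,0,0],
    [0,0,-0.05,0,0,0],
    [0,0,-0.05,0,0,0],
    [0,0,0,0,0,0]
  ]
}}

```text
clock: 24.27
tool_pos: [0.5883, -0.0123, 0.2]
orientation: [-3.141, 0.001, 3.007]
contact_force: [-4.3, -0.6, 10.2]
gripper_width: 0.0
grasp_force: 4.8
```

{"method": "play_rows", "body": {
  "series": [
    [0,0,-0.05,0,0,0],
    [0,0,-0.05,0,0,0],
    [0,0,-0.05,0,0,0],
    [0,0,-0.05,0,0,0],
    [0,0,0,0,0,0]
  ]
}}

```text
clock: 24.68
tool_pos: [0.588, -0.0123, 0.1984]
orientation: [-3.141, -0.0, 3.007]
contact_force: [-6.3, -0.1, 11.4]
gripper_width: 0.002
grasp_force: 6.0
```

Lift and measure again.

{"method": "play_rows", "body": {
  "series": [
    [0,0,0.3,0,0,0],
    [0,0,0.7,0,0,0],
    [0,0,1.2,0,0,0],
    [0,0,1.5,0,0,0],
    [0,0,0.8,0,0,0],
    [0,0,0.8,0,0,0],
    [0,0,0,0,0,0],
    [0,0,0,0,0,0]
  ]
}}

```text
clock: 25.35
tool_pos: [0.5881, -0.0121, 0.249]
orientation: [-3.142, 0.001, 3.007]
contact_force: [-0.1, 0.2, -0.1]
gripper_width: -0.003
grasp_force: 0.0
```

Run:
```python
from h import *
import pickle
s=get_state();print(s["tool_pos"],s["contact_force"])
f=grab_frame("side");pickle.dump(f,open("f8.pkl","wb"))
full=lambda im:cv2.resize(im[165:255,240:340,::-1],(667,600),interpolation=cv2.INTER_CUBIC)
g=cv2.cvtColor(full(f["img"]),6)
s6=cv2.cvtColor(cv2.imread("pics/s6.png"),6)
for nm,(x0,x1,y0,y1) in {"ball":(258,306,280,328),"keeper":(365,515,490,545),"casing strap":(380,440,300,350),"deckseam":(30,330,500,560)}.items():
    t=s6[y0:y1,x0:x1];w=g[y0-60:min(y1+60,600),max(0,x0-60):x1+60]
    _,v,_,l=cv2.minMaxLoc(cv2.matchTemplate(w,t,5));print(nm,round(v,3),l[0]+max(0,x0-60)-x0,l[1]-60)
```

```text
[ 0.58806902 -0.01210425  0.24904724] [-0.05655363  0.18661496 -0.08447941]
ball 0.975 -16 34
keeper 0.99 0 0
casing strap 0.996 0 0
deckseam 0.994 0 0
```

The ball is where it was before this press, so the handle had already bottomed and only the lid's keeper play was giving. I'll retreat and hand in.

{"method": "play_rows", "body": {
  "series": [
    [0,0,1,0,0,0],
    [0,0,2,0,0,0],
    [0,0,2,0,0,0],
    [0,0,1,0,0,0],
    [0,0,0,0,0,0],
    [0,0,0,0,0,0],
    [0,0,0,0,0,0]
  ]
}}

```text
clock: 25.98
tool_pos: [0.5874, -0.012, 0.3073]
orientation: [3.141, -0.002, 3.007]
contact_force: [0.0, -0.5, -1.1]
gripper_width: -0.001
grasp_force: 0.0
```

```bash
python3 -c "
from h import *
print(get_state()['tool_pos']);print(hand_in())"
```

```text
[ 0.5873596  -0.01196513  0.30728963]
the job is handed in; nothing more can be done
None
```

The job is handed in at about 26 s: I pushed the lid down, slid the bolt to its hard stop and turned the handle down to the notch floor (about 1.4 rad by feel and camera estimate), and the gripper is clear; no verdict came back.

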